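Right the fallen measuring cylinder and fill it from the scoop

TASK

The measuring cylinder has fallen over: stand it upright by raising its mouth end while its foot stays on the bench as the pivot. Then bring the scoop over, put the lip of its spout just inside the cylinder's mouth while the scoop is still level, and only then tilt it so that all three steel balls roll into the cylinder and none misses. Set the empty scoop back down on the bench on its feet, let go, and leave the bottle, beaker and dish alone.

Things in the scene. Friction and masses are not known exactly. Their poses are not given: they have to be found in the camera images.
- cylinder: Grey plastic measuring cylinder with black tick marks, 170 mm long, 160 g: tube 48 mm outside, hexagonal foot 72 mm across flats, 14 mm thick. Origin: centre of the foot's underside; z along the axis to the mouth; x square to a foot flat. Lies on its +x flat and mouth end, axis 4.4 deg down. Raised, it pivots on the underside edge of that flat, 36 mm from the axis; upright, origin at z 0.
- mouth (a point): Centre of the cylinder's open mouth, in the plane of its rim, on the axis 170 mm from the foot's underside; axes as the cylinder's. Bore 42 mm, wall 3 mm, bore floor 16 mm above the underside. Let go within 15 deg of upright, the cylinder rocks onto its foot by itself.
- scoop: Aluminium scoop on two cross feet, 140 g plus balls. Origin on the bench under its handle stub, x to the spout, z up. Stub: black, x -16 to 18, 14 wide, z 5 to 35 mm; ahead of it an open channel 90 mm long, 27 wide outside, 22 inside, walls 30 tall; its floor climbs 9.7 deg (7 mm high at x 20, 22 at x 109), so balls stay back until tilted more. It balances at x 57: grip it there across the walls.
- spout_edge (a point): Middle of the front edge of the scoop's channel floor, where the lip begins: own x = 109 mm, height 22 mm when the scoop stands on the bench; the floor is 3 mm thick. Axes as the scoop's.
- spout_tip (a point): Tip of the scoop's lip, a 21 mm wide, 2 mm thick tongue bent down from the spout edge: 10 mm ahead of the edge and 14 mm below it. Axes as the scoop's.
- ball0_center (a point): Centre of a loose steel ball, 18 mm diameter, 24 g, one of three in single file in the scoop's channel (number 0 from the handle).
- ball1_center (a point): Centre of a loose steel ball, 18 mm diameter, 24 g, one of three in single file in the scoop's channel (number 1 from the handle).
- ball2_center (a point): Centre of a loose steel ball, 18 mm diameter, 24 g, one of three in single file in the scoop's channel (number 2 from the handle).
- bottle: Bystander: brown glass reagent jar, 72 mm diameter, 130 mm tall, loose; origin at the centre of its underside.
- beaker: Bystander: empty glass beaker, 72 mm diameter, 95 mm tall, loose; origin at the centre of its underside.
- dish: Bystander: white lidded culture dish, 96 mm diameter, 22 mm tall, loose; origin at the centre of its underside.

How it is judged (in metres and radians):
On the way, in this order (a step that is already met when the one before it is completed fails the run):
1. the cylinder stands upright on its foot (angle between cylinder's own z axis and vertical below 0.06 rad and height (world z) of cylinder below 0.005 m), for 0.3 s.
2. the tip of the spout's lip is inside the cylinder's mouth, below the rim, with the scoop still near level (within 14 degrees) and all balls in it (horizontal distance between spout_tip and mouth below 0.02 m and z of spout_tip in the frame of mouth below -0.001 m and angle between scoop's own z axis and vertical below 0.25 rad and height (world z) of each of ball0_center, ball1_center, ball2_center above 0.15 m), for 0.15 s.
3. all three balls are down inside the upright cylinder (all of step 1 and horizontal distance between each of ball0_center, ball1_center, ball2_center and mouth below 0.024 m and height (world z) of each of ball0_center, ball1_center, ball2_center below 0.09 m), for 0.2 s.
At the end, for the whole second after the job is handed in: The cylinder stands upright on the bench (within 3.4 degrees, foot down within 5 mm) with all three balls inside it, and the scoop stands level on its feet on the bench (within 6 degrees and 6 mm); both at rest (all of step 3 and angle between scoop's own z axis and vertical below 0.1 rad and height (world z) of scoop below 0.006 m and linear speed of each of scoop, cylinder below 0.02 m/s); the robot touches nothing.
It fails at once if the cylinder's foot is lifted off the bench (centre of its underside above 60 mm; it lies at 37 mm) (height (world z) of cylinder above 0.06 m).
It fails at once if a ball falls on the bench (height (world z) of any of ball0_center, ball1_center, ball2_center below 0.0125 m).
It fails at once if a bystander is moved more than 20 mm or knocked over (distance of any of bottle, beaker, dish from where it was at the start of the episode above 0.02 m or angle between any of bottle, beaker, dish's own z axis and vertical above 0.3 rad).
It also fails if it takes over 72 s, if anything falls off the work surface, if the arm or the gripper's body presses on something with over 40 N, if the wrist force passes 120 N, or if a joint passes its speed limit or range.

ROBOT

A 6-joint arm with a two-finger parallel gripper is mounted at the origin on the work surface. World frame = base frame: x ahead of the robot, y to its left, z up, the work surface at z = 0. Lengths are in mm, angles in rad, forces in N, time in s.
With the tool pointing down it reaches from about 300 to 775 mm from the base axis. Payload 14.6 kg.
Tool frame: the origin (TCP) lies between the finger pads; the fingertips stand 19 mm ahead of it and the grasp point (between the pads) is the TCP; z points along the fingers, y is the line along which they close (so a half turn about z gives the same grasp; the last joint's range is limited). The gripper opens to 94 mm and grips with 3 to 60 N. Pads are 16 mm wide; open, the fingers measure 119 mm over their backs; the gripper's body (75 mm by 177 mm) begins 78 mm behind the grasp point.
Start: joints at [-1.171, 0.3, 1.521, -0, 1.321, -0.067], TCP at [247.509, -491.15, 224.446] pointing down, gripper open.
Joint ranges: [-3.03, 3.03], [-0.79, 2.21], [0.23, 2.52], [-1.04, 4.18], [0, 3.07], [-2.55, 2.55]. Speed limits (rad/s): [2.22, 2.22, 2.57, 3.14, 3.14, 3.14].

INTERFACE

Orientations are given as [roll, pitch, yaw] about the fixed x, y, z axes, in that order (R = Rz(yaw) Ry(pitch) Rx(roll)).
In Python, from cell import monitor, imaging, job, find_in, trace gives the robot as it stands. The module is installed in compiled form; this text tells all that it offers.
- The arm moves only by the tool arm_command, never from a script. Its argument "steps" is a list of rows, each a list of 5 numbers: the opening, from 0 (shut) to 1 (fully open), then the shift along the tool's x, y, z in mm, then the turn about the tool's z in degrees. In form: [[gripper, dx, dy, dz, turn], ...]. A call has 1 to 20 rows; each row is the pose to reach, as a shift and turn from the pose commanded when the call began, along the tool's axes at that moment; what a row does not reach only later rows make up. A row lasts 1/8 s, in which the tool goes at most 62.5 mm and 10.7 degrees, less where a joint would pass 70% of its speed; a pose out of reach is approached as far as the arm can. A call with a gripper value outside its range is refused whole. The fingers move at their own pace and stop on an object; "force" is the grip in N (left out, the last holds). Time passes only in rows, so rows that repeat a pose let the fingers close. It gives the time, the measured TCP pose, the force, the opening and the grip force at its end, in the units of the state.
- monitor.read_state(): the state, without advancing time (a new reading comes with each control period).
- imaging.camera(name): name is "scene" or "top" or "wrist"; returns a dict with "img" (480x640x3 uint8, red, green, blue), "mtx" (3x3 intrinsics, pixels), "view" (4x4, takes a point from world to camera coordinates). Camera axes: x right, y down, z forward; pixel columns grow to the right and rows downward; lengths in mm; the calibration is good to about 2 mm. A picture is of the moment at which its call begins. There is no depth.
- job.sign_off(): hands the job in; it is judged then, once.
Trained networks look in a picture, given as the dict that the camera call returned (one of the last four; its "shot" number tells which), for a name from the list of things; names that differ only in an ending like _2 or _b are one class to them, and where a whole thing is asked for, a point or a joint stands for the part that bears it (a point fixed in the world has none). Each returns a list of dicts, best first, with "p" (0 to 1); they miss things now and then, are a little off and sometimes report something else, mostly with a low value. They report only what shows in the picture. A call takes as long as a camera call.
- find_in(picture, target): "rect" ([centre column, centre row, width, height] in pixels, round what is visible of it).
- trace(picture, target): "region" (480x640 bool, what is visible of it) and "rect" ([centre column, centre row, width, height] in pixels, round what is visible of it).
The state is a dict: "clock": time; "joints": joint angles; "qd": joint speeds; "effort": joint torques, N m; "eef_pos": TCP position; "eef_rot": TCP orientation; "wrist_force": force on the tool from outside, world axes, zero at the start; "moment": the same for the moment, N m; "finger_gap": finger opening in mm; "finger_force": force on a finger pad.
Only numpy, scipy, OpenCV 4.12 (cv2) and the standard library are available. Lean on these libraries where they do the work, as an engineer would, in place of code of your own. Each camera call takes 0.05 s, during which the arm holds its last target. There are 200 camera calls.

## Working session

There is one attempt and no reset: what is moved stays moved. The work goes in short steps, Python scripts to look and compute and a tool call to move; the robot and the scene stay as the last step left them, time stands still between calls to the robot, and variables do not carry over. Pictures are saved under pics/ and viewed, at most 10 in all, crops included, and the job is handed in when it is done.

Besides the shell and the picture viewer there is one more tool, called after "Request:" as a command line: name --pt "numbers of a row" for each row, then --argument value for the rest. arm_command: Moves the arm, as the interface text tells. Its arguments: {"type":"object","properties":{"steps":{"type":"array","items":{"type":"array","items":{"type":"number"}}},"force":{"type":"number"}},"required":["steps"]}

```bash
mkdir -p pics; cat > h.py <<'E'
import numpy as np, cv2
from cell import monitor, imaging, job, find_in, trace
def shot(n): return imaging.camera(n)
def save(c,f): cv2.imwrite('pics/'+f,c['img'][:,:,::-1])
def proj(c,p):
    q=c['view'][:3,:3]@np.asarray(p,float)+c['view'][:3,3]; q=c['mtx']@q; return q[:2]/q[2]
def ray(c,uv):
    d=np.linalg.inv(c['mtx'])@np.array([uv[0],uv[1],1.]); R=c['view'][:3,:3]
    return -R.T@c['view'][:3,3], R.T@d
def onz(c,uv,z):
    o,d=ray(c,uv); return o+d*(z-o[2])/d[2]
E
python3 - <<'E'
from h import *
for n in ['scene','top']:
    c=shot(n); save(c,n+'0.png'); o,_=ray(c,(320,240)); print(n,o.round())
    for t in ['cylinder','mouth','scoop','spout_edge','spout_tip','ball0_center','bottle','beaker','dish']:
        for d in find_in(c,t)[:3]: print(t,round(d['p'],2),np.round(d['rect']),onz(c,d['rect'][:2],20).round())
print(monitor.read_state())
E
```

```text
scene [1167.  789. 1182.]
cylinder 0.82 [395. 294.  57.  61.] [533. 218.  20.]
mouth 0.67 [395. 299.  52.  56.] [542. 230.  20.]
scoop 0.83 [312. 219.  32.  26.] [ 547. -165.   20.]
spout_edge 0.72 [310. 220.  32.  28.] [ 556. -163.   20.]
spout_edge 0.55 [252. 164.  24.  40.] [ 565. -516.   20.]
spout_tip 0.81 [310. 220.  32.  27.] [ 557. -164.   20.]
spout_tip 0.35 [450. 378.  36.  43.] [591. 493.  20.]
bottle 0.86 [254. 163.  22.  42.] [ 555. -515.   20.]
bottle 0.24 [311. 218.  31.  28.] [ 551. -169.   20.]
beaker 0.85 [263. 275.  25.  44.] [794. -63.  20.]
beaker 0.24 [394. 294.  51.  61.] [533. 216.  20.]
top [ 508.  -19. 1088.]
cylinder 0.89 [218. 264.  42.  79.] [550. 216.  20.]
mouth 0.55 [216. 265.  45.  81.] [547. 221.  20.]
scoop 0.69 [388. 268.  18.  61.] [ 549. -174.   20.]
spout_edge 0.96 [386. 270.  17.  60.] [ 543. -171.   20.]
spout_tip 0.69 [387. 267.  16.  51.] [ 551. -172.   20.]
ball0_center 0.62 [386. 279.   6.   7.] [ 524. -172.   20.]
bottle 0.62 [523. 253.  56.  36.] [ 589. -489.   20.]
beaker 0.94 [332. 158.  36.  40.] [806. -43.  20.]
beaker 0.2 [385. 263.   7.   5.] [ 559. -168.   20.]
dish 0.89 [104. 247.  45.  41.] [584. 479.  20.]
{'clock': 1.0, 'joints': array([-1.17057496e+00,  2.99902315e-01,  1.52098399e+00,  3.64690986e-07,
        1.32071339e+00, -6.65750727e-02]), 'qd': array([-0.00036905, -0.00083801,  0.00151286, -0.00117607,  0.0010621 ,
       -0.00088854]), 'effort': array([-1.46832925e-03, -5.31676054e+01, -3.52917051e+01,  7.07551441e-02,
        2.13596073e-02, -4.77206413e-06]), 'eef_pos': array([ 247.52241149, -491.14704485,  224.4510894 ]), 'eef_rot': array([-3.14158565e+00, -8.21350314e-07,  4.66796353e-01]), 'wrist_force': array([-0.87319937,  0.28501206,  0.19213882]), 'moment': array([ 0.04369464, -0.00229697, -0.00091684]), 'finger_force': 0.0, 'finger_gap': 93.90532475045924}
```

View pics/top0.png

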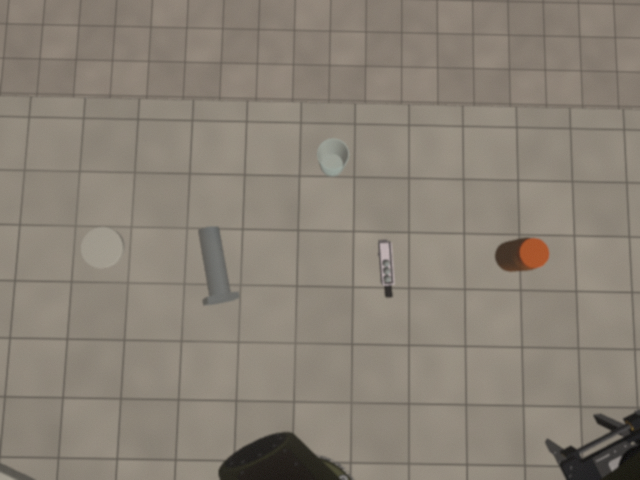

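View pics/scene0.png

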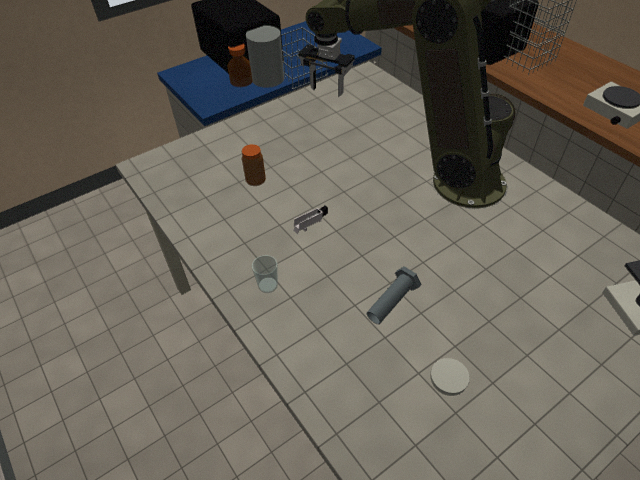

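```bash
cat >> h.py <<'E'
def axis(c,t,z):
    r=trace(c,t); m=r[0]['region'].astype(np.uint8)
    n,l,s,_=cv2.connectedComponentsWithStats(m); m=l==1+np.argmax(s[1:,4])
    v,u=np.nonzero(m); P=np.array([onz(c,(a,b),z)[:2] for a,b in zip(u,v)])
    mu=P.mean(0); w,V=np.linalg.eigh(np.cov(P.T)); d=V[:,1]; d=d*np.sign(d[0])
    s=(P-mu)@d; w=(P-mu)@np.array([-d[1],d[0]])
    return r[0]['p'],mu+d*s.min(),mu+d*s.max(),np.degrees(np.arctan2(d[1],d[0])),s,w,mu,d
E
python3 - <<'E'
from h import *
c=shot('top')
for t,z in [('cylinder',30),('scoop',28)]:
    p,a,b,ang,s,w,mu,d=axis(c,t,z); print(t,p,a.round(1),b.round(1),ang,np.linalg.norm(b-a),np.ptp(w),mu)
    for k in np.linspace(s.min(),s.max(),9)[:-1]:
        q=(s>=k)&(s<k+np.ptp(s)/8); print(round(k-s.min()),w[q].min().round(1),w[q].max().round(1),q.sum())
for b in range(3):
    for r in find_in(c,f'ball{b}_center'): print(r['p'],np.round(r['rect']),onz(c,r['rect'][:2],20))
E
```

```text
cylinder 0.87 [462.6 202.5] [636.9 241.7] 12.66860435265757 178.7184994384705 83.56604272986516 [544.1604012  220.81206743]
0 -41.6 42.0 332
22 -24.1 26.0 215
45 -25.9 23.3 214
67 -27.0 24.2 222
89 -24.4 26.5 214
112 -25.0 26.3 222
134 -25.1 25.7 214
156 -25.1 24.4 196
scoop 0.77 [ 484.4 -176.8] [ 615.1 -162.5] 6.246801973104983 131.47083329885896 34.34303617619901 [ 555.41408147 -169.01206515]
0 -7.8 9.9 54
16 -12.7 12.5 70
33 -14.6 15.5 61
49 -17.6 15.9 72
66 -15.0 16.8 57
82 -14.6 16.3 93
99 -16.8 14.6 96
115 -17.0 13.0 82
0.47 [332. 157.  32.  42.] [808.22762025 -42.23104468  20.        ]
```

Request:
arm_command --pt "1 612 -496 74 14" --pt "1 612 -496 74 14" --pt "1 612 -496 74 14" --pt "1 612 -496 74 14" --pt "1 612 -496 74 14" --pt "1 612 -496 74 14" --pt "1 612 -496 74 14" --pt "1 612 -496 74 14" --pt "1 612 -496 74 14" --pt "1 612 -496 74 14" --pt "1 612 -496 74 14" --pt "1 612 -496 74 14" --pt "1 612 -496 74 14" --pt "1 612 -496 74 14" --pt "1 612 -496 74 14" --pt "1 612 -496 74 14" --force 10

```text
clock: 3.3
eef_pos: [570.8, 226.2, 150.9]
eef_rot: [3.142, -0.0, 0.221]
wrist_force: [-0.7, -0.8, 0.7]
finger_gap: 93.6
finger_force: 0.0
```

```bash
python3 - <<'E'
from h import *
print({k:monitor.read_state()[k] for k in('eef_pos','eef_rot','clock','wrist_force')})
c=shot('wrist'); save(c,'w1.png'); print(ray(c,(320,240)))
p,a,b,ang,s,w,mu,d=axis(c,'cylinder',30); print(p,a.round(1),b.round(1),ang,np.linalg.norm(b-a),np.ptp(w),mu)
for k in np.linspace(s.min(),s.max(),9)[:-1]:
    q=(s>=k)&(s<k+np.ptp(s)/8); print(round(k-s.min()),w[q].min().round(1),w[q].max().round(1),q.sum())
E
```

```text
{'eef_pos': array([570.76172387, 226.18247707, 150.85216785]), 'eef_rot': array([ 3.14156528e+00, -3.05081283e-04,  2.21264642e-01]), 'clock': 3.3, 'wrist_force': array([-0.73724167, -0.82417184,  0.65516669])}
(array([645.99207124, 242.77182101, 311.19736183]), array([-0.26622584, -0.07529244, -0.96112447]))
0.84 [451.1 196.6] [630.9 239.4] 13.394705711154431 184.8012881388563 83.70765365771874 [539.96358931 217.77691289]
0 -41.8 41.9 2661
23 -41.5 41.3 2139
46 -24.1 24.0 1763
69 -24.0 23.9 1854
92 -23.0 23.7 1940
116 -23.4 23.5 2064
139 -22.7 23.5 2184
162 -22.5 22.7 2265
```

View pics/w1.png

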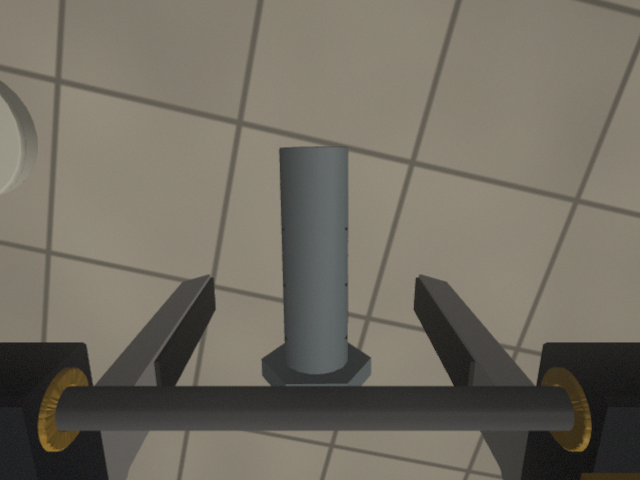

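Request:
arm_command --pt "1 20 0.8 60 -0.4" --pt "1 20 0.8 110 -0.4" --pt "1 20 0.8 125 -0.4" --pt "1 20 0.8 125 -0.4" --pt "1 20 0.8 125 -0.4" --pt "0 20 0.8 125 -0.4" --pt "0 20 0.8 125 -0.4" --pt "0 20 0.8 125 -0.4" --pt "0 20 0.8 125 -0.4" --pt "0 20 0.8 125 -0.4" --pt "0 20 0.8 125 -0.4" --pt "0 20 0.8 125 -0.4" --force 6

```text
clock: 4.9
eef_pos: [590.5, 230.8, 25.4]
eef_rot: [-3.142, 0.0, 0.229]
wrist_force: [-0.7, 0.2, -0.6]
finger_gap: 48.6
finger_force: 6.0
```

```bash
python3 - <<'E'
from h import *
c=shot('wrist')
p,a,b,ang,s,w,mu,d=axis(c,'cylinder',30); print(p,a,b,ang)
t=np.radians
f=lambda th,s=125:np.array([s*np.cos(t(th))-36*np.sin(t(th)),s*np.sin(t(th))+36*np.cos(t(th))])
for th in np.linspace(-4.4,90,20): print(round(th,1),(f(th)-f(-4.4)).round(1))
E
```

```text
0.64 [557.29777902 222.30833501] [634.52344835 240.61127612] 13.333418507300744
-4.4 [0. 0.]
0.6 [-2.8 10.9]
5.5 [-6.5 21.6]
10.5 [-11.1  31.9]
15.5 [-16.5  41.7]
20.4 [-22.8  51.1]
25.4 [-29.9  59.9]
30.4 [-37.8  68. ]
35.3 [-46.3  75.4]
40.3 [-55.4  82. ]
45.3 [-65.   87.9]
50.3 [-75.1  92.8]
55.2 [-85.7  96.9]
60.2 [-96.5 100.1]
65.2 [-107.5  102.3]
70.1 [-118.8  103.5]
75.1 [-130.   103.8]
80.1 [-141.3  103. ]
85.0 [-152.4  101.3]
90.0 [-163.4   98.7]
```

Request:
arm_command --pt "0 -1.3 0 -5.5 0" --pt "0 -2.8 0 -11 0" --pt "0 -4.5 0 -16.3 0" --pt "0 -6.5 0 -21.6 0" --pt "0 -8.7 0 -26.8 0" --pt "0 -11.1 0 -31.9 0" --pt "0 -13.7 0 -36.9 0" --pt "0 -16.5 0 -41.7 0" --pt "0 -19.6 0 -46.5 0" --pt "0 -22.8 0 -51.1 0" --pt "0 -29.9 0 -59.9 0" --pt "0 -37.8 0 -68 0" --pt "0 -46.3 0 -75.4 0" --pt "0 -55.4 0 -82 0" --pt "0 -65 0 -87.9 0" --pt "0 -65 0 -87.9 0"

```text
clock: 7.0
eef_pos: [526.8, 216.0, 114.0]
eef_rot: [-3.142, -0.001, 0.23]
wrist_force: [1.8, 0.5, 2.4]
finger_gap: 48.6
finger_force: 6.0
```

```bash
python3 - <<'E'
from h import *
c=shot('scene'); im=c['img'][180:380,290:490]; im=cv2.resize(im,(600,600),interpolation=cv2.INTER_CUBIC)
for z,q in [(0,(466.3,200.9)),(0,(431.2,192.7)),(170,(431.2,192.7))]:
    u=proj(c,(*q,z)); cv2.circle(im,(int((u[0]-290)*3),int((u[1]-180)*3)),4,(255,0,0),-1)
cv2.imwrite('pics/s2.png',im[:,:,::-1]); print(monitor.read_state()['wrist_force'])
E
```

```text
[2.50426335 0.42734064 2.69441096]
```

View pics/s2.png

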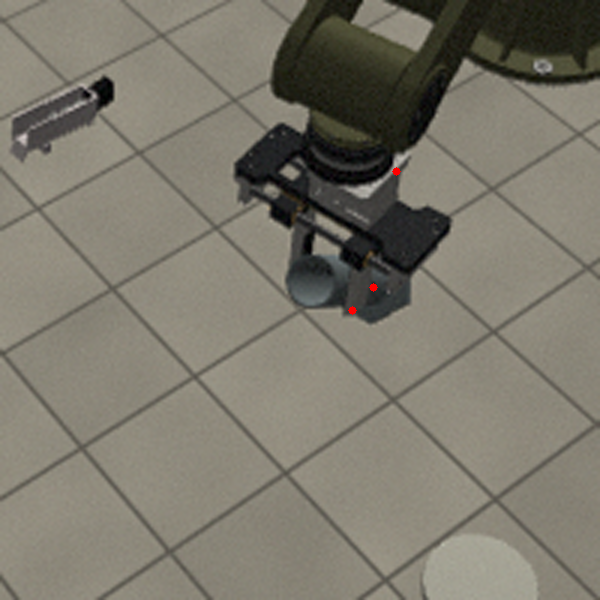

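Request:
arm_command --pt "0 -5 0 -2.5 0" --pt "0 -10.1 0 -4.9 0" --pt "0 -15.4 0 -7 0" --pt "0 -20.7 0 -9 0" --pt "0 -31.5 0 -12.2 0" --pt "0 -42.5 0 -14.4 0" --pt "0 -53.8 0 -15.6 0" --pt "0 -65 0 -15.9 0" --pt "0 -71 0 -15.6 0" --pt "0 -76.3 0 -15.1 0" --pt "0 -82 0 -14.4 0" --pt "0 -87.4 0 -13.4 0" --pt "0 -93 0 -12.2 0" --pt "0 -97 0 -11 0" --pt "0 -97 0 -11 0" --pt "0 -97 0 -11 0"

```text
clock: 9.05
eef_pos: [432.6, 193.9, 124.3]
eef_rot: [3.142, 0.001, 0.229]
wrist_force: [-1.3, -1.4, 5.0]
finger_gap: 48.2
finger_force: 6.0
```

```bash
python3 - <<'E'
from h import *
print(monitor.read_state()['wrist_force'])
c=shot('scene'); im=c['img'][180:380,290:490]; im=cv2.resize(im,(600,600),interpolation=cv2.INTER_CUBIC)
cv2.imwrite('pics/s3.png',im[:,:,::-1])
E
```

```text
[-1.25614564 -1.42388121  4.960212  ]
```

View pics/s3.png

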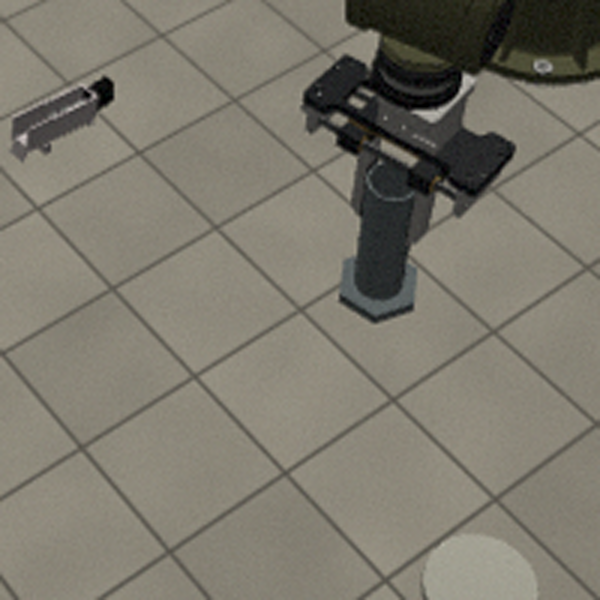

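Request:
arm_command --pt "1 0 0 0 0" --pt "1 0 0 0 0" --pt "1 0 0 0 0" --pt "1 0 0 0 0" --pt "1 0 0 -20 0" --pt "1 0 0 -60 0" --pt "1 0 0 -110 0" --pt "1 0 0 -115 0" --pt "1 28 380 -110 6.9" --pt "1 28 380 -110 6.9" --pt "1 28 380 -110 6.9" --pt "1 28 380 -110 6.9" --pt "1 28 380 -110 6.9" --pt "1 28 380 -110 6.9" --pt "1 28 380 -110 6.9" --pt "1 28 380 -30 6.9" --pt "1 28 380 -30 6.9" --pt "1 28 380 -30 6.9" --pt "1 28 380 -30 6.9"

```text
clock: 11.48
eef_pos: [547.3, -169.6, 156.4]
eef_rot: [3.14, -0.002, 0.11]
wrist_force: [0.9, -0.3, -0.2]
finger_gap: 94.1
finger_force: 0.0
```

```bash
python3 - <<'E'
from h import *
c=shot('wrist'); save(c,'w4.png')
p,a,b,ang,s,w,mu,d=axis(c,'scoop',30); print(p,a,b,ang,np.ptp(w),mu)
c=shot('top')
r=trace(c,'cylinder')[0]; m=r['region']; v,u=np.nonzero(m)
print(r['p'],r['rect'],[ (proj(c,(431,193,z))).round(1) for z in(0,170)], onz(c,(u.mean(),v.mean()),100))
im=c['img'][220:340,180:300]; cv2.imwrite('pics/t4.png',cv2.resize(im,(480,480),interpolation=cv2.INTER_CUBIC)[:,:,::-1])
E
```

```text
0.79 [ 479.86507103 -179.09467118] [ 616.20231786 -165.22214382] 5.809939092502135 28.76563267755644 [ 559.87691187 -170.95334167]
0.63 [220.1, 316.7, 46.9, 33.8] [array([227.4, 316.1]), array([210.2, 321.9])] [431.70828973 185.45348934 100.        ]
```

View pics/w4.png

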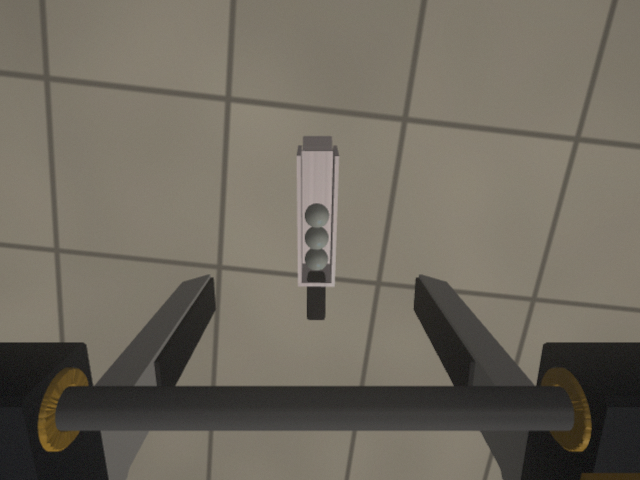

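View pics/t4.png

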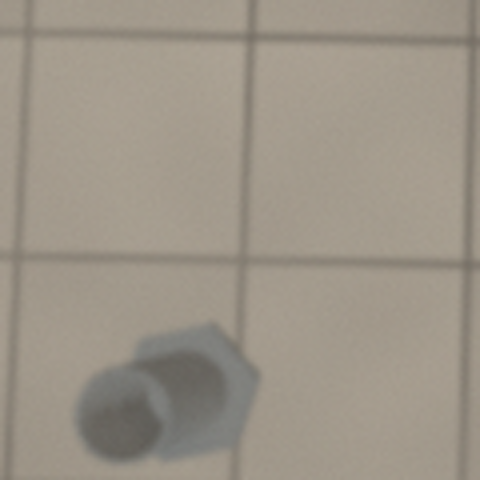

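```bash
python3 - <<'E'
from h import *
c=shot('wrist')
for n,uv,z,x in [('rear',(316,319),35,-16),('stubfront',(316,272),35,18),('edge',(318,150),22,109),('tip',(318,137),8,119)]:
    p=onz(c,uv,z); print(n,p.round(1),(p[:2]-x*np.array([np.cos(.1014),np.sin(.1014)])).round(1))
t=shot('top'); print(onz(t,(210.5,323.2),170))
print(monitor.read_state()['eef_rot'],monitor.read_state()['eef_pos'])
E
```

```text
rear [ 482.3 -178.9   35. ] [ 498.2 -177.3]
stubfront [ 519.5 -174.8   35. ] [ 501.6 -176.6]
edge [ 605.3 -166.7   22. ] [ 496.9 -177.8]
tip [ 613.7 -165.9    8. ] [ 495.3 -178. ]
[428.60708964 192.22426738 170.        ]
[ 3.14118320e+00 -8.32739972e-04  1.08978916e-01] [ 546.60089489 -169.74368956  154.98523596]
```

Request:
arm_command --pt "1 -19.5 2 50 0.3" --pt "1 -19.5 2 95 0.3" --pt "1 -19.5 2 120 0.3" --pt "1 -19.5 2 128 0.3" --pt "1 -19.5 2 128 0.3" --pt "1 -19.5 2 128 0.3" --pt "0.25 -19.5 2 128 0.3" --pt "0.25 -19.5 2 128 0.3" --pt "0.25 -19.5 2 128 0.3" --pt "0.25 -19.5 2 128 0.3" --pt "0 -19.5 2 128 0.3" --pt "0 -19.5 2 128 0.3" --pt "0 -19.5 2 128 0.3" --pt "0 -19.5 2 128 0.3" --force 45

```text
clock: 13.52
eef_pos: [527.3, -173.8, 26.3]
eef_rot: [-3.142, 0.0, 0.104]
wrist_force: [-0.4, 0.2, -0.0]
finger_gap: 26.9
finger_force: 45.0
```

Request:
arm_command --pt "0 0 0 -1 0" --pt "0 0 0 -3 0" --pt "0 0 0 -6 0" --pt "0 0 0 -10 0" --pt "0 0 0 -10 0" --pt "0 0 0 -10 0"

```text
clock: 14.28
eef_pos: [527.2, -173.8, 36.3]
eef_rot: [3.142, 0.0, 0.104]
wrist_force: [-0.0, -0.2, -1.8]
finger_gap: 26.7
finger_force: 45.0
```

```bash
python3 - <<'E'
from h import *
print(monitor.read_state()['wrist_force'],monitor.read_state()['moment'])
c=shot('wrist'); save(c,'w5.png')
s=monitor.read_state(); p=s['eef_pos']; y=s['eef_rot'][2]; d=np.array([np.cos(y),np.sin(y)])
for n,x,z in [('rear',-16,35),('edge',109,22),('tip',119,8)]:
    print(n,proj(c,(*(p[:2]+d*(x-30)),z+10)).round(1))
E
```

```text
[-0.0468252  -0.20173856 -1.81434359] [ 0.02876344  0.02381741 -0.00943418]
rear [312.9 415.5]
edge [312.9 117. ]
tip [312.9  92.1]
```

View pics/w5.png

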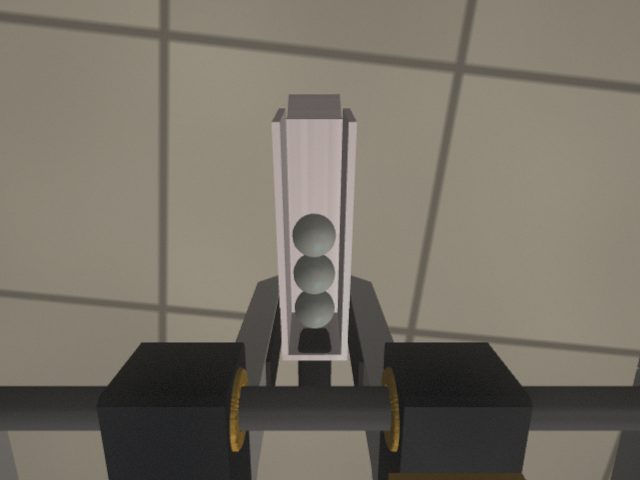

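Request:
arm_command --pt "0 -1 0 -5 0" --pt "0 -4 0 -15 0" --pt "0 -9 -5 -30 0" --pt "0 -16 -15 -50 0" --pt "0 -25 -30 -75 0" --pt "0 -35 -50 -100 0" --pt "0 -45 -75 -125 0" --pt "0 -55 -105 -145 0" --pt "0 -65 -135 -160 0" --pt "0 -75 -165 -170 0" --pt "0 -85 -195 -174 0" --pt "0 -95 -225 -174 0" --pt "0 -105 -255 -174 0" --pt "0 -114 -285 -174 0" --pt "0 -122 -310 -174 0" --pt "0 -129 -335 -174 0" --pt "0 -135 -352 -174 0" --pt "0 -139 -364 -174 0" --pt "0 -142 -371 -174 0" --pt "0 -144 -374.6 -174 0"

```text
clock: 16.82
eef_pos: [345.1, 184.0, 210.5]
eef_rot: [-3.142, -0.0, 0.104]
wrist_force: [0.3, -0.1, -1.6]
finger_gap: 27.2
finger_force: 45.0
```

Request:
arm_command --pt "0 0 0 0 0" --pt "0 0 0 0 0"

```text
clock: 17.08
eef_pos: [345.4, 183.6, 210.3]
eef_rot: [3.142, 0.0, 0.103]
wrist_force: [0.3, -0.3, -1.9]
finger_gap: 26.7
finger_force: 45.0
```

```bash
python3 - <<'E'
from h import *
c=shot('wrist'); save(c,'w6.png')
s=monitor.read_state(); p=s['eef_pos']; y=s['eef_rot'][2]; d=np.array([np.cos(y),np.sin(y)]); print(p,y)
for x,z in [(109,22),(119,8)]: print(proj(c,(*(p[:2]+d*(x-31)),p[2]-26+z)).round(1))
for M in [(431,193,170),(428.6,192.2,170)]: print(proj(c,M).round(1),[proj(c,(M[0]+a,M[1]+b,170)).round(1) for a,b in((24,0),(0,24),(0,-24))])
E
```

```text
[345.38002278 183.62791276 210.31569701] 0.10331385769361678
[312.9 119.6]
[312.9  94.5]
[312.  101.9] [array([317.4,  46. ]), array([260.4,  96.2]), array([363.2, 107.5])]
[313.2 107.5] [array([318.6,  52. ]), array([261.8, 101.9]), array([364.2, 113. ])]
```

View pics/w6.png

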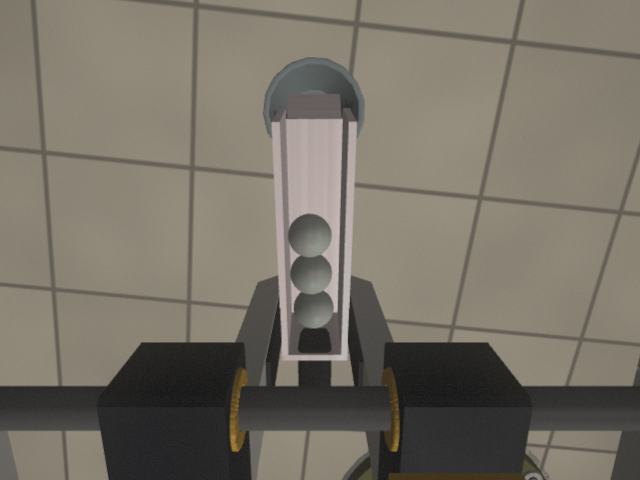

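Request:
arm_command --pt "0 -2 0 0 0" --pt "0 -5 0 0 0" --pt "0 -8 0 0 0" --pt "0 -10 0 0 0" --pt "0 -11 0 1 0" --pt "0 -11 0 5 0" --pt "0 -11 0 11 0" --pt "0 -11 0 17 0" --pt "0 -11 0 23 0" --pt "0 -11 0 27 0" --pt "0 -11 0 29.5 0" --pt "0 -11 0 30 0" --pt "0 -11 0 30 0" --pt "0 -11 0 30 0" --pt "0 -11 0 30 0"

```text
clock: 19.0
eef_pos: [334.3, 182.8, 180.4]
eef_rot: [-3.142, -0.0, 0.104]
wrist_force: [-0.8, -0.2, -1.7]
finger_gap: 26.3
finger_force: 45.0
```

```bash
python3 - <<'E'
from h import *
c=shot('scene'); a=c['img'][190:310,340:460]; a=cv2.resize(a,(480,480),interpolation=cv2.INTER_CUBIC)
w=shot('wrist')['img'][20:380,200:440]; w=cv2.resize(w,(320,480))
cv2.imwrite('pics/m7.png',np.hstack([a,w])[:,:,::-1])
E
```

```text
(no output)
```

View pics/m7.png

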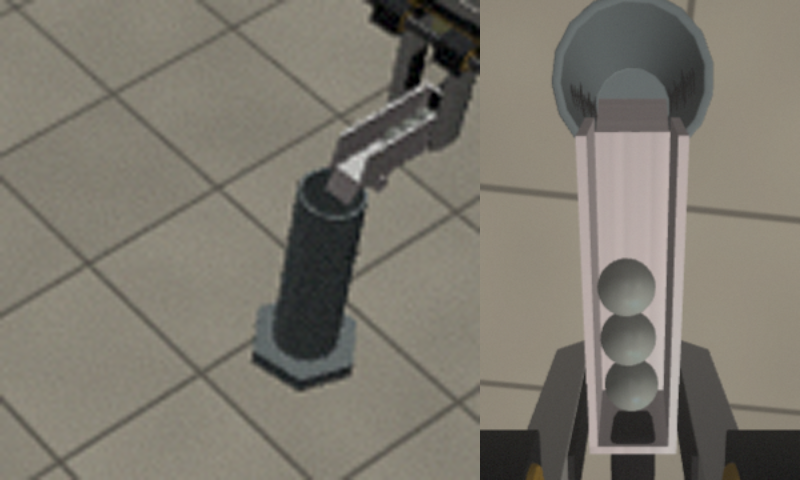

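```bash
cat >> h.py <<'E'
def chk():
    s=monitor.read_state(); print(s['clock'],s['eef_pos'].round(1),s['wrist_force'].round(2),s['moment'].round(3))
    w=shot('wrist')
    for t in ['scoop','spout_tip','ball0_center','mouth','cylinder']: print(t,[(round(r['p'],2),np.round(r['rect']).astype(int).tolist()) for r in find_in(w,t)[:3]])
    t=shot('top'); print('top cyl',[(round(r['p'],2),np.round(r['rect'],1).tolist()) for r in find_in(t,'cylinder')[:1]])
E
python3 -c "
from h import *
chk()"
```

```text
19.1 [334.3 182.7 180.4] [ 0.57  0.52 -2.16] [0.017 0.047 0.019]
scoop [(0.97, [314, 240, 81, 289]), (0.24, [312, 235, 45, 44])]
spout_tip [(0.85, [313, 239, 83, 290])]
ball0_center []
mouth [(0.61, [315, 66, 119, 107])]
cylinder [(0.87, [315, 67, 119, 106])]
top cyl [(0.56, [220.9, 317.8, 45.8, 34.5])]
```

Request:
arm_command --pt "0 0 0 0.5 0" --pt "0 0 0 1 0" --pt "0 0 0 1 0" --pt "0 0 0 1 0" --pt "0 0 0 0 0" --pt "0 0 0 -2 0" --pt "0 0.5 0 -4 0" --pt "0 1 0 -6 0" --pt "0 1 0 -8 0" --pt "0 1 0 -8 0" --force 6

```text
clock: 20.75
eef_pos: [335.4, 182.9, 188.5]
eef_rot: [-3.141, -0.0, 0.104]
wrist_force: [0.1, 1.0, -1.9]
finger_gap: 26.9
finger_force: 6.0
```

```bash
python3 -c "
from h import *
chk()"
```

```text
20.75 [335.4 182.9 188.5] [ 0.09  1.02 -1.91] [0.009 0.055 0.029]
scoop [(0.82, [316, 240, 80, 290])]
spout_tip [(0.69, [315, 239, 80, 295])]
ball0_center [(0.83, [315, 308, 40, 37])]
mouth [(0.64, [312, 70, 113, 98])]
cylinder [(0.58, [314, 72, 115, 98]), (0.26, [315, 240, 86, 292])]
top cyl [(0.71, [221.1, 317.9, 49.5, 33.4])]
```

Request:
arm_command --pt "0 -0.5 0 3 0" --pt "0 -1 0 6 0" --pt "0 -1 0 9 0" --pt "0 -1 0 9 0" --pt "0 -1 0 9 0" --pt "0 -1 0 7 0" --pt "0 -0.5 0 5 0" --pt "0 0 0 3 0" --pt "0 0 0 1 0" --pt "0 0 0 0 0" --pt "0 0 0 0 0" --force 3

```text
clock: 22.52
eef_pos: [335.3, 182.9, 188.4]
eef_rot: [-3.142, -0.0, 0.104]
wrist_force: [-0.7, -0.6, -1.1]
finger_gap: 26.7
finger_force: 3.0
```

```bash
python3 -c "
from h import *
chk()"
```

```text
22.525 [335.3 182.9 188.4] [-0.72 -0.56 -1.14] [0.06  0.022 0.04 ]
scoop [(0.61, [314, 244, 80, 280])]
spout_tip [(0.74, [317, 246, 78, 282])]
ball0_center [(0.85, [314, 308, 42, 37])]
mouth [(0.71, [314, 72, 115, 104])]
cylinder [(0.73, [315, 74, 112, 102])]
top cyl [(0.96, [220.7, 315.9, 45.8, 36.3])]
```

Request:
arm_command --pt "0 0.5 0 -2 0" --pt "0 1 0 -4 0" --pt "0 1.5 0 -6 0" --pt "0 2 0 -8 0" --pt "0 2.5 0 -10 0" --pt "0 3.3 0 -12 0" --pt "0 4 0 -14 0" --pt "0 4.5 0 -16 0" --pt "0 5.5 0 -18 0" --pt "0 6.2 0 -20 0" --pt "0 7 0 -22 0" --pt "0 8 0 -24 0" --pt "0 8 0 -24 0" --pt "0 8 0 -24 0" --pt "0 8 0 -24 0"

```text
clock: 24.8
eef_pos: [343.2, 183.7, 212.3]
eef_rot: [3.142, 0.0, 0.104]
wrist_force: [0.3, -0.2, -1.3]
finger_gap: 26.8
finger_force: 3.0
```

```bash
python3 -c "
from h import *
chk()"
```

```text
24.8 [343.2 183.7 212.3] [ 0.25 -0.16 -1.29] [-0.021  0.125 -0.005]
scoop [(0.74, [314, 250, 67, 272])]
spout_tip [(0.87, [314, 248, 66, 272])]
ball0_center []
mouth [(0.72, [314, 99, 100, 91])]
cylinder [(0.98, [315, 99, 100, 89])]
top cyl [(0.67, [219.0, 314.8, 47.0, 37.3])]
```

```bash
python3 - <<'E'
from h import *
w=shot('wrist')
for b in range(3): print([(round(r['p'],2),np.round(r['rect']).tolist()) for r in find_in(w,f'ball{b}_center')])
g=cv2.cvtColor(w['img'],cv2.COLOR_RGB2GRAY)
print('col314',g[100:400:6,312:317].mean(1).astype(int).tolist())
c=cv2.HoughCircles(cv2.medianBlur(g,3)[80:400,260:370],cv2.HOUGH_GRADIENT,1,18,param1=60,param2=16,minRadius=12,maxRadius=28); print(None if c is None else c[0]+[260,80,0])
E
```

```text
[(0.93, [329.0, 109.0, 24.0, 22.0])]
[]
[(0.7, [314.0, 100.0, 23.0, 22.0])]
col314 [132, 140, 105, 81, 84, 88, 150, 150, 150, 151, 151, 152, 151, 152, 153, 153, 153, 153, 154, 154, 153, 153, 153, 153, 153, 153, 153, 153, 153, 153, 153, 153, 153, 151, 152, 151, 152, 150, 76, 39, 40, 132, 145, 41, 39, 40, 40, 38, 45, 46]
[[314.5        111.5         23.89999962]
 [333.5        117.5         15.        ]]
```

Request:
arm_command --pt "0 -1 0 2 0" --pt "0 -1.8 0 4 0" --pt "0 -2.5 0 6 0" --pt "0 -3.5 0 8 0" --pt "0 -4 0 10 0" --pt "0 -4.7 0 12 0" --pt "0 -5.5 0 14 0" --pt "0 -6 0 16 0" --pt "0 -6.5 0 18 0" --pt "0 -7 0 20 0" --pt "0 -7.5 0 22 0" --pt "0 -8 0 24 0" --pt "0 -8.3 0 26 0" --pt "0 -8.6 0 28 0" --pt "0 -9 0 30 0" --pt "0 -9 0 32 0" --pt "0 -9 0 33 0" --pt "0 -9 0 33 0"

```text
clock: 27.65
eef_pos: [334.2, 182.7, 179.2]
eef_rot: [3.142, 0.0, 0.104]
wrist_force: [0.1, -0.9, -0.8]
finger_gap: 27.1
finger_force: 3.0
```

```bash
python3 -c "
from h import *
chk()"
```

```text
27.65 [334.2 182.7 179.2] [ 0.1  -0.95 -0.77] [ 0.021  0.073 -0.037]
scoop [(0.87, [315, 239, 79, 289])]
spout_tip [(0.75, [314, 239, 86, 293])]
ball0_center [(0.65, [332, 90, 25, 20])]
mouth [(0.91, [315, 67, 121, 111])]
cylinder [(0.63, [315, 68, 118, 108])]
top cyl [(0.7, [220.1, 316.9, 47.9, 36.9])]
```

Request:
arm_command --pt "0 0 0 0 0" --pt "0 0 0 0 0" --pt "0 0 0 0 0" --pt "0 0 0 -5 0" --pt "0 0 0 -15 0" --pt "0 0 0 -30 0" --pt "0 0 0 -40 0" --pt "0 0 10 -42 0" --pt "0 0 35 -42 0" --pt "0 10 70 -42 0" --pt "0 25 110 -42 0" --pt "0 45 150 -42 0" --pt "0 65 190 -42 0" --pt "0 80 225 -30 0" --pt "0 90 245 0 0" --pt "0 90 254 40 0" --pt "0 90 254 80 0" --pt "0 90 254 115 0" --pt "0 90 254 135 0" --pt "0 90 254 143 0" --force 45

```text
clock: 30.55
eef_pos: [449.3, -60.9, 35.2]
eef_rot: [-3.141, 0.002, 0.103]
wrist_force: [0.4, 0.5, -0.3]
finger_gap: 26.6
finger_force: 45.0
```

```bash
python3 -c "
from h import *
chk()"
```

```text
30.55 [449.3 -60.9  35.2] [ 0.37  0.48 -0.28] [-0.04   0.025  0.021]
scoop [(0.69, [313, 240, 86, 293])]
spout_tip [(0.83, [315, 240, 80, 291])]
ball0_center [(0.2, [318, 239, 83, 294])]
mouth []
cylinder []
top cyl [(0.73, [219.3, 316.9, 48.7, 34.3])]
```

Request:
arm_command --pt "0 0 0 2 0" --pt "0 0 0 4 0" --pt "0 0 0 6 0" --pt "0 0 0 8 0" --pt "0 0 0 9 0" --pt "0 0 0 9.5 0" --pt "0 0 0 10 0" --pt "0 0 0 10 0" --pt "0 0 0 10 0" --force 4

```text
clock: 32.08
eef_pos: [450.5, -60.6, 26.7]
eef_rot: [3.141, -0.001, 0.104]
wrist_force: [0.1, 2.5, 5.6]
finger_gap: 26.7
finger_force: 4.0
```

Request:
arm_command --pt "0.4 0 0 0 0" --pt "0.4 0 0 0 0" --pt "0.7 0 0 0 0" --pt "1 0 0 0 0" --pt "1 0 0 0 0" --pt "1 0 0 0 0" --pt "1 0 0 -20 0" --pt "1 0 0 -70 0" --pt "1 0 0 -120 0" --pt "1 0 0 -130 0" --pt "1 0 0 -130 0" --pt "1 0 0 -130 0" --pt "1 0 0 -130 0"

```text
clock: 33.7
eef_pos: [449.7, -60.5, 155.2]
eef_rot: [-3.141, 0.002, 0.104]
wrist_force: [-0.5, -0.8, -0.7]
finger_gap: 94.3
finger_force: 0.0
```

```bash
python3 - <<'E'
from h import *
chk()
w=shot('wrist'); s=monitor.read_state(); p=s['eef_pos']; y=s['eef_rot'][2]; d=np.array([np.cos(y),np.sin(y)])
for x,z in [(-16,35),(109,22),(119,8)]: print(x,proj(w,(*(p[:2]+d*(x-31)),z)).round(1))
t=shot('top')
for o in ['ball0_center','ball1_center','ball2_center','scoop']: print(o,[(round(r['p'],2),np.round(r['rect'],1).tolist()) for r in find_in(t,o)[:3]])
E
```

```text
33.7 [449.7 -60.5 155.2] [-0.53 -0.78 -0.68] [ 0.087  0.02  -0.026]
scoop [(0.56, [316, 198, 42, 186])]
spout_tip [(0.84, [316, 197, 41, 190])]
ball0_center []
mouth [(0.59, [20, 218, 41, 94])]
cylinder [(0.79, [23, 219, 42, 94])]
top cyl [(0.55, [221.2, 315.9, 49.0, 38.7])]
-16 [313.3 295.9]
109 [313.3 120.7]
119 [313.3 106.3]
ball0_center []
ball1_center []
ball2_center []
scoop [(0.65, [336.4, 285.6, 13.1, 29.7])]
```

```bash
python3 -c "
from h import *
print(job.sign_off())"
```

```text
the job is handed in; nothing more can be done
None
```

The job is handed in, but I got no verdict back. The cylinder is upright, and the scoop is empty, standing level on the bench and let go. The scoop channel measured empty after the pour, but the networks picked out only two of the three balls inside the cylinder, so the third being in there is inferred. I kept clear of the bottle, beaker and dish but did not re-measure them.

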